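Zero the pull gauge and hold its handle at the mark

TASK

On the repair bench stands a pull gauge: with its handle still fully home, turn the tare knob until its pointer stands at zero (the long, thick line on the dial). Then draw the spring-return handle out until its index tip is level with the tip of the marker on the scale rail, and finish holding it there with the gripper so that the reading can be taken: do not let go. Leave the meter, the screw tray and the screwdriver where they are.

Things in the scene. Friction and masses are not known exactly. Their poses are not given: they have to be found in the camera images.
- gauge: Bench pull gauge, fixed. Origin: centre of the underside of its 130 (x) by 340 (y) mm base plate, 12 mm thick; z up. Grey head at y = +110 mm (100 by 100) with white dial (radius 38, top 58 mm high) and tare knob; handle slides along -y towards an end block (y = -147 mm, top 50 mm high). Scale rail at x = +56 mm, top 35 mm high. Dial lines every 15 deg; zero is the long thick one, on the +x side.
- tare (a joint): Angle of the tare knob (rad): 0 = pointer at zero (pointing along the gauge's +x), positive = turned counter-clockwise seen from above; range -1.9 to 1.9; at the start it is 0.5 to 1.3. It stays where it is left (friction about 0.04 N m).
- knob_grip (a point): Middle of the knob's upright bar grip, on the knob's axis (gauge x = 0, y = +110 mm), 84 mm above the bench. Bar 44 mm long, 12 thick, 66 to 96 mm above the bench, over a round skirt of radius 21 mm. Site x axis runs along the bar to the pointer end: white line on the bar's top, on that half only, and a small nose 8 mm long at its foot.
- carriage (a joint): How far the handle is drawn out (m): 0 = fully home, grows as the handle goes along the gauge's -y, end stop at 0.090. A spring always pulls it home: about 4 N at 0 plus 120 N/m (some 11 N at 60 mm).
- handle (a point): On the centre line of the handle, 80 mm above the bench: an upright black paddle, 32 mm along the gauge's x, 14 mm thick along its y (the pulling direction), 46 to 98 mm above the bench, on a dark steel carriage block (66 by 36 mm). Home: gauge x = 0, y = -20 mm. Axes as the gauge's.
- index (a point): Tip of the small pointed dark steel index tab on the carriage's +x side, 46 mm from the handle's centre along +x, same y as the handle's centre, 44 mm above the bench. Axes as the gauge's. It moves with the handle.
- mark: The marker: dark steel block, 16 by 10 mm, 14 high, with a brass thumbscrew, fixed on the scale rail, its pointed tip towards the carriage (-x). Origin at the block's underside, 35 mm above the bench, same y as the tip; axes as the gauge's. It stands 30 to 60 mm from the index's home place, along the gauge's -y.
- meter: Bystander: a grey hand-held meter lying on the bench, 78 by 155 by 34 mm, beyond the gauge head. Origin at the centre of its underside.
- tray: Bystander: a grey screw tray, 75 by 110 by 18 mm, on the robot's side of the gauge. Origin at the centre of its underside.
- driver: Bystander: a screwdriver, about 170 mm long, lying on the robot's side of the gauge.

How it is judged:
By the outcome, as a careful person would: the job done as asked, in the order asked, and still so for the second after the job is handed in, while the arm keeps its last pose, push and grip.
It also fails if it takes over 48 s, if anything falls off the work surface, if the arm or the gripper's body presses on something with over 40 N, if the wrist force passes 120 N, or if a joint passes its speed limit or range.

ROBOT

A 6-joint arm with a two-finger parallel gripper is mounted at the origin on the work surface. World frame = base frame: x ahead of the robot, y to its left, z up, the work surface at z = 0. Lengths are in mm, angles in rad, forces in N, time in s.
With the tool pointing down it reaches from about 350 to 975 mm from the base axis. Payload 7.1 kg.
Tool frame: the origin (TCP) lies on the mounting face of the last link; the fingertips stand 182 mm ahead of it and the grasp point (between the pads) lies 163 mm ahead of it (ctrl.finger_overhang is the distance from the TCP to the fingertips, in mm); z points along the fingers, y is the direction in which the jaws open and shut (so a half turn about z gives the same grasp; the last joint's range is limited). The gripper opens to 88 mm and grips with 3 to 60 N. Pads are 20 mm wide; open, the fingers measure 115 mm over their backs; the gripper's body (75 mm by 178 mm) begins 61 mm behind the grasp point.
Start: joints at [1.322, 0.423, 1.63, -0, 1.089, -0.019], TCP at [142.333, 608.562, 404.675] pointing down, gripper open.
Joint ranges: [-3, 3], [-0.9, 2.11], [0.09, 2.58], [-1.31, 4.45], [0.11, 2.69], [-2.54, 2.54]. Speed limits (rad/s): [2.39, 2.39, 3.01, 3.14, 3.14, 3.14].

INTERFACE

Orientations are given as a rotation vector (axis times angle).
In Python, from workcell import ctrl, viewer, recognise gives the robot as it stands.
- The arm moves only by the shell command python3 -m handwheel 'ROWS'. ROWS is JSON, a list of rows, each an object of numbers: "gripper": the closure, from 0 (fully open) to 1 (shut); "tx", "ty", "tz": the shift along the tool's x, y, z in m; "rx", "ry", "rz": the turn, a rotation vector about the tool's x, y, z in degrees. In form: [{"gripper": .., "tx": .., "ty": .., "tz": .., "rx": .., "ry": .., "rz": ..}, ...]. A call has 1 to 8 rows; each row shifts and turns the commanded pose from where the row before left it, along the tool's axes as they then stand; what a row does not reach is not made up. A row lasts 1/8 s, in which the tool goes at most 62.5 mm and 10.7 degrees, less where a joint would pass 70% of its speed; a pose out of reach is approached as far as the arm can. A call with a gripper value outside its range is refused whole. The fingers move at their own pace and stop on an object; the grip force is fixed at half the most. Time passes only in rows, so rows that do not move let the fingers close. It gives the time, the measured TCP pose, the force and the opening at its end, in the units of the state.
- ctrl.get_obs(): the state, without advancing time (a new reading comes with each control period).
- viewer.get_image(name): name is "side" or "top" or "wrist"; returns a dict with "image" (400x640x3 uint8, red, green, blue), "range_z" (400x640 float32, mm along the optical axis (not along the pixel's ray), 0 where there is no reading), "vfov" (degrees; the focal length in pixels is half the picture's height over the tangent of half this angle, whatever the lens; pixels are square), "cx", "cy" (the principal point, pixels), "extrinsics" (4x4, takes a point from world to camera coordinates); the wrist camera has in their place "T_tool_cam" (4x4, takes a point from camera to tool coordinates, whose origin is the TCP and whose axes are the flange's). Camera axes: x right, y up, looking along -z (the intrinsics and any distortion apply to the point x, -y, -z); pixel columns grow to the right and rows downward; lengths in mm; the calibration is good to about 2 mm. The wrist camera is an equidistant fisheye: a pixel r from the principal point sees the ray r / f radians off the axis. A picture is of the moment at which its call begins: read the wrist's pose just before it.
- ctrl.close_job(): hands the job in, once; it reports no verdict.
Trained networks look in a picture, given as the dict that the camera call returned (one of the last four; its "shot" number tells which), for a name from the list of things; names that differ only in an ending like _2 or _b are one class to them, and where a whole thing is asked for, a point or a joint stands for the part that bears it (a point fixed in the world has none). Each returns a list of dicts, best first, with "p" (0 to 1); they miss things now and then, are a little off and sometimes report something else, mostly with a low value. They report only what shows in the picture. A call takes as long as a camera call.
- recognise(picture, name): "xy" ([column, row] as shares, 0 to 1, of the picture: columns of its width, rows of its height, amid what is visible of it).
The state is a dict: "t": time; "qpos": joint angles; "qvel": joint speeds; "joint_torque": joint torques, N m; "ee_pos": TCP position; "orientation": TCP orientation; "ft_force": force on the tool from outside, world axes, zero at the start; "moment": the same for the moment, N m; "width": finger opening in mm.
Only numpy, scipy, OpenCV 4.12 (cv2) and the standard library are available. Lean on these libraries where they do the work, as an engineer would, in place of code of your own. Each camera call takes 0.05 s, during which the arm holds its last target.

## Working session

There is one attempt and no reset: what is moved stays moved. The work goes in short steps, Python scripts to look and compute and a shell command to move; the robot and the scene stay as the last step left them, time stands still between calls to the robot, and variables do not carry over. Pictures are saved under pics/ and viewed, and the job is handed in when it is done.

```bash
ls; mkdir -p pics; cat > h.py <<'E'
import numpy as np, cv2
from workcell import ctrl, viewer, recognise
from scipy.spatial.transform import Rotation as R
def snap(name,fn,crop=None,scale=1):
    o=ctrl.get_obs(); p=viewer.get_image(name)
    im=p["image"][:,:,::-1]
    if crop: x0,x1,y0,y1=crop; im=im[y0:y1,x0:x1]
    if scale!=1: im=cv2.resize(im,None,fx=scale,fy=scale,interpolation=cv2.INTER_CUBIC)
    cv2.imwrite("pics/"+fn,im); return o,p
def toolT(o):
    T=np.eye(4);T[:3,:3]=R.from_rotvec(o["orientation"]).as_matrix();T[:3,3]=o["ee_pos"];return T
def ray(p,o,uv):
    u,v=uv; f=200/np.tan(np.radians(p["vfov"])/2)
    x=(u-p["cx"]);y=(v-p["cy"])
    if "T_tool_cam" in p:
        r=np.hypot(x,y);th=r/f
        d=np.array([np.sin(th)*x/max(r,1e-9),-np.sin(th)*y/max(r,1e-9),-np.cos(th)])
        M=toolT(o)@p["T_tool_cam"]
    else:
        d=np.array([x/f,-y/f,-1.]);M=np.linalg.inv(p["extrinsics"])
    return M[:3,3],M[:3,:3]@d,d
def at_z(p,o,uv,z):
    c,d,_=ray(p,o,uv); return c+d*(z-c[2])/d[2]
def at_range(p,o,uv):
    c,d,dc=ray(p,o,uv); r=p["range_z"][int(uv[1]),int(uv[0])]; return c+d*r/(-dc[2])
def proj(p,o,X):
    f=200/np.tan(np.radians(p["vfov"])/2)
    M=np.linalg.inv(toolT(o)@p["T_tool_cam"]) if "T_tool_cam" in p else np.array(p["extrinsics"])
    q=M@np.append(X,1.); x,y,z=q[0],-q[1],-q[2]
    if "T_tool_cam" in p:
        r=np.hypot(x,y);th=np.arctan2(r,z);return np.array([p["cx"]+f*th*x/r,p["cy"]+f*th*y/r])
    return np.array([p["cx"]+f*x/z,p["cy"]+f*y/z])
E
python3 - <<'E'
from h import *
o=ctrl.get_obs();print(o)
for n in ["top","side","wrist"]:
    o,p=snap(n,n+"0.png")
    print(n,p["vfov"],p["cx"],p["cy"],{k:np.round(v,3).tolist() for k,v in p.items() if k in("extrinsics","T_tool_cam")})
    for t in ["gauge","knob_grip","handle","index","mark","meter","tray","driver"]:
        r=recognise(p,t)[:2]
        for q in r:
            uv=np.array(q["xy"])*[640,400]; print(t,round(q["p"],2),uv.round(1),at_range(p,o,uv).round(1))
E
```

```text
pics
{'t': 0.0, 'qpos': array([ 1.32195593e+00,  4.23883950e-01,  1.63067485e+00, -2.94759462e-05,
        1.08862468e+00, -1.89850143e-02]), 'qvel': array([-0.00050557,  0.00127327, -0.00089391, -0.00044308,  0.00023006,
        0.00117211]), 'joint_torque': array([-1.53462039e-03, -5.44621825e+01, -2.73671132e+01,  6.44052937e-02,
        2.28779681e-02, -9.56968529e-05]), 'ee_pos': array([142.29988332, 608.30509208, 403.88051648]), 'orientation': array([-3.60218825e-01, -3.12068401e+00,  2.48181820e-03]), 'ft_force': array([-0.23753264,  0.37999266, -0.30049477]), 'moment': array([-0.03017692,  0.03136116,  0.01394352]), 'width': 87.8754551269871}
top 48.65540681852001 321.96578797521954 200.25965534987148 {'extrinsics': [[0.016, -1.0, -0.021, 103.691], [0.991, 0.013, 0.135, -543.434], [-0.135, -0.023, 0.991, -736.275], [0.0, 0.0, 0.0, 1.0]]}
gauge 0.56 [411.3 208.5] [529.4 -44.   38.6]
knob_grip 0.97 [351.2 223.6] [496.5  62.9  99.1]
handle 0.86 [423.  206.3] [530.9 -60.   58.8]
handle 0.46 [436.5 162.7] [620.2 -98.5  -1.1]
index 0.62 [421.2 211.3] [523.8 -59.2  47.1]
meter 0.72 
[... 184 characters left out ...]
124 {'extrinsics': [[0.979, -0.201, 0.007, -514.209], [0.121, 0.614, 0.78, -188.883], [-0.162, -0.763, 0.626, -762.684], [0.0, 0.0, 0.0, 1.0]]}
gauge 0.73 [345.6 296.2] [540.2 -82.1  24.1]
knob_grip 0.68 [306.3 223.1] [494.1  39.6  93.8]
knob_grip 0.65 [342.5 297.4] [534.2 -84.7  25.4]
handle 0.95 [336.9 280.2] [525.7 -75.3  60.2]
index 0.68 [339.4 279. ] [530.1 -74.7  61.6]
meter 0.82 [274.2 201. ] [449.2 192.4  33.2]
tray 0.7 [246.1 276.7] [375.3  15.6   3. ]
driver 0.77 [301.6 372.7] [ 443.8 -208.8   24.2]
wrist 65.70646984690485 320.90247298266974 201.28383137641353 {'T_tool_cam': [[0.0, 0.966, 0.26, 69.874], [1.0, -0.0, 0.0, -0.223], [0.001, 0.26, -0.966, 19.626], [0.0, 0.0, 0.0, 1.0]]}
```

```bash
python3 -c "
import cv2
for n,(a,b,c,d) in {'top':(200,540,80,330),'side':(200,460,120,390)}.items():
    im=cv2.imread(f'pics/{n}0.png')[c:d,a:b]; s=min(800/(b-a),600/(d-c)); cv2.imwrite(f'pics/{n}0c.png',cv2.resize(im,None,fx=s,fy=s,interpolation=2)); print(n,s)
"
```

```text
top 2.3529411764705883
side 2.2222222222222223
```

View pics/top0c.png

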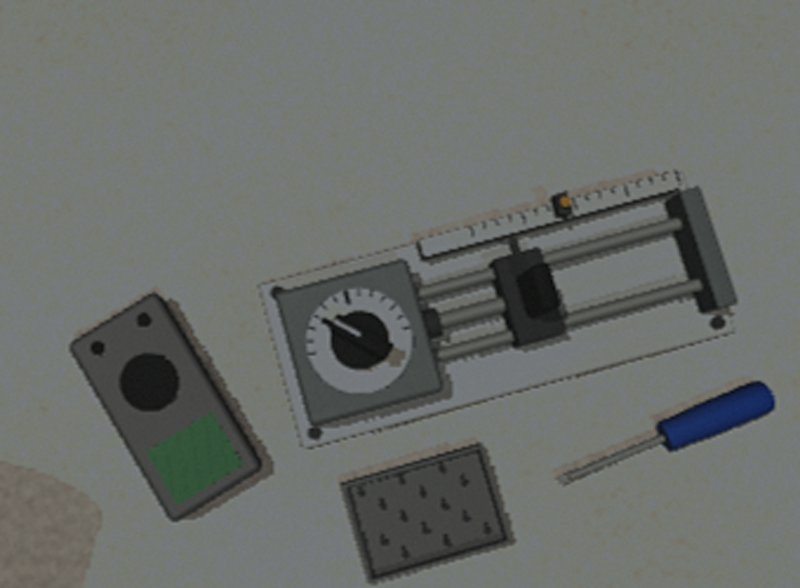

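View pics/side0c.png

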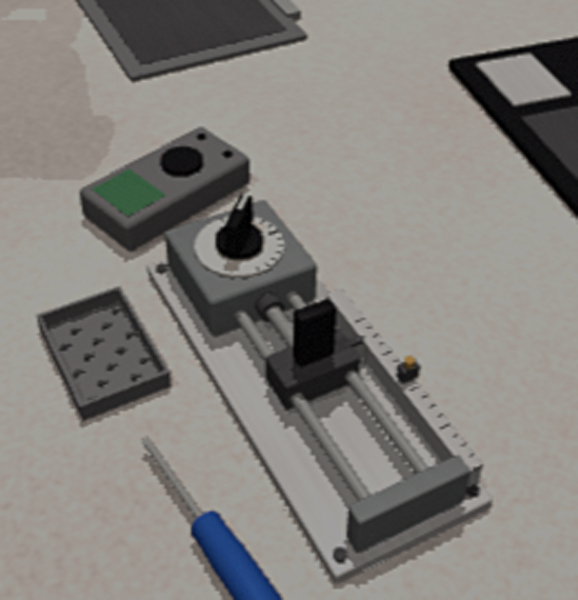

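The top view shows the gauge tilted about 15°, with the knob at crop (360,340), the handle at (538,290) and the marker at (563,205). The pointer sits counter-clockwise of the zero line at (347,297). Next I'll fit the gauge pose.

```bash
cat >> h.py <<'E'
from scipy.optimize import least_squares
def fitpose(p,o,pts):
    # pts: list of (uv,(gx,gy,gz)) -> gx,gy,th
    def res(s):
        c,sn=np.cos(s[2]),np.sin(s[2]);out=[]
        for uv,g in pts:
            out+=list(proj(p,o,[s[0]+c*g[0]-sn*g[1],s[1]+sn*g[0]+c*g[1],g[2]])-uv)
        return out
    r=least_squares(res,[530,-40,0.2]);return r.x,np.array(r.fun).reshape(-1,2)
def g2w(s,g):
    c,sn=np.cos(s[2]),np.sin(s[2]);return np.array([s[0]+c*g[0]-sn*g[1],s[1]+sn*g[0]+c*g[1],g[2]])
def w2g(s,w):
    c,sn=np.cos(s[2]),np.sin(s[2]);d=np.array(w[:2])-s[:2];return np.array([c*d[0]+sn*d[1],-sn*d[0]+c*d[1],w[2]])
E
python3 - <<'E'
from h import *
P=lambda x,y:np.array([200+x/2.353-.3,80+y/2.353-.3])
o,p=snap("top","t1.png")
pts=[(P(262,285),(65,170,12)),(P(305,447),(-65,170,12)),(P(735,330),(-65,-170,12)),(P(683,170),(65,-170,12))]
s,f=fitpose(p,o,pts);print("top",s,f.round(1).tolist())
for z,uv in[(44,P(516,238)),(35,P(556,212)),(96,P(538,290)),(96,P(360,338))]:print(w2g(s,at_z(p,o,uv,z)).round(1))
S=lambda x,y:np.array([200+x/2.222-.3,120+y/2.222-.3])
o,p=snap("side","s1.png")
pts=[(S(149,268),(-65,170,12)),(S(335,573),(-65,-170,12)),(S(490,500),(65,-170,12))]
s,f=fitpose(p,o,pts);print("side",s,f.round(1).tolist())
print(o["ee_pos"],g2w(s,(0,110,84)),g2w(s,(0,-20,80)))
print(toolT(o).round(3))
E
```

```text
top [ 5.29670560e+02 -4.77686274e+01  2.79843552e-01] [[-0.9, -0.6], [-0.3, 0.7], [1.0, 0.2], [0.3, -0.4]]
[ 43.3 -21.9  44. ]
[ 55.5 -58.6  35. ]
[ -1.6 -13.3  96. ]
[ -1.3 112.8  96. ]
side [ 5.29634028e+02 -4.40347864e+01  2.73098255e-01] [[-0.8, -1.9], [-0.6, 1.2], [1.3, -0.5]]
[142.33739183 608.55636612 404.68231344] [499.96525039  61.88859932  84.        ] [535.02835117 -63.29358377  80.        ]
[[-9.74000e-01  2.28000e-01 -0.00000e+00  1.42337e+02]
 [ 2.28000e-01  9.74000e-01 -0.00000e+00  6.08556e+02]
 [ 0.00000e+00 -0.00000e+00 -1.00000e+00  4.04682e+02]
 [ 0.00000e+00  0.00000e+00  0.00000e+00  1.00000e+00]]
```

```bash
python3 -m handwheel '[{"tx":-0.043,"ty":-0.041},{"tx":-0.043,"ty":-0.041},{"tx":-0.043,"ty":-0.041},{"tx":-0.043,"ty":-0.041},{"tx":-0.043,"ty":-0.041},{"tx":-0.043,"ty":-0.041},{"tx":-0.043,"ty":-0.041},{"tx":-0.043,"ty":-0.041}]'
python3 -m handwheel '[{"tx":-0.043,"ty":-0.041},{"tx":-0.043,"ty":-0.041},{"tx":-0.043,"ty":-0.041},{"rz":10},{"rz":10},{"rz":10},{"rz":10},{"rz":10}]'
python3 -m handwheel '[{"rz":10},{"rz":10},{"rz":10},{"rz":10},{"rz":10},{"rz":7},{"tz":0.02}]'
cat > look.py <<'E'
from h import *
import sys
o,p=snap("wrist",sys.argv[1]); T=toolT(o)
print(o["t"],o["ee_pos"].round(1),o["qpos"].round(2),"yaw y",np.degrees(np.arctan2(T[1,1],T[0,1])).round(2),"zax",T[:3,2].round(3),o["ft_force"].round(1),o["width"])
for t in ["knob_grip","handle","index","mark"]:
    for q in recognise(p,t)[:2]:
        uv=np.array(q["xy"])*[640,400]; print(t,round(q["p"],2),uv.round(1),at_range(p,o,uv).round(1))
E
python3 look.py w1.png
```

```text
1.45 [142.3 608.6 404.7] [ 1.32  0.42  1.63 -0.    1.09 -0.02] yaw y 76.84 zax [-0. -0. -1.] [ 0.5  0.3 -0.4] 87.98119620081368$[0]: bad value
$[0]: bad value
$[0]: bad value
```

View pics/w1.png

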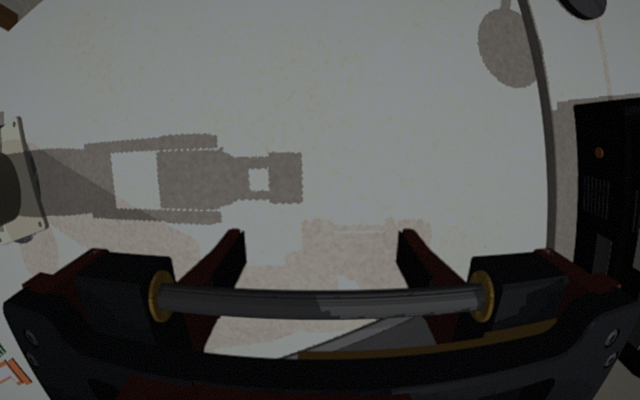

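Nothing moved: every row needs all the fields. The picture shows only the gripper and the empty bench.

```bash
python3 -m handwheel '[{"gripper":0,"tx":-0.043,"ty":-0.041,"tz":0,"rx":0,"ry":0,"rz":0},{"gripper":0,"tx":-0.043,"ty":-0.041,"tz":0,"rx":0,"ry":0,"rz":0},{"gripper":0,"tx":-0.043,"ty":-0.041,"tz":0,"rx":0,"ry":0,"rz":0},{"gripper":0,"tx":-0.043,"ty":-0.041,"tz":0,"rx":0,"ry":0,"rz":0},{"gripper":0,"tx":-0.043,"ty":-0.041,"tz":0,"rx":0,"ry":0,"rz":0},{"gripper":0,"tx":-0.043,"ty":-0.041,"tz":0,"rx":0,"ry":0,"rz":0},{"gripper":0,"tx":-0.043,"ty":-0.041,"tz":0,"rx":0,"ry":0,"rz":0},{"gripper":0,"tx":-0.043,"ty":-0.041,"tz":0,"rx":0,"ry":0,"rz":0}]'
python3 -m handwheel '[{"gripper":0,"tx":-0.043,"ty":-0.041,"tz":0,"rx":0,"ry":0,"rz":0},{"gripper":0,"tx":-0.043,"ty":-0.041,"tz":0,"rx":0,"ry":0,"rz":0},{"gripper":0,"tx":-0.043,"ty":-0.041,"tz":0,"rx":0,"ry":0,"rz":0},{"gripper":0,"tx":0,"ty":0,"tz":0,"rx":0,"ry":0,"rz":10},{"gripper":0,"tx":0,"ty":0,"tz":0,"rx":0,"ry":0,"rz":10},{"gripper":0,"tx":0,"ty":0,"tz":0,"rx":0,"ry":0,"rz":10},{"gripper":0,"tx":0,"ty":0,"tz":0,"rx":0,"ry":0,"rz":10},{"gripper":0,"tx":0,"ty":0,"tz":0,"rx":0,"ry":0,"rz":10}]'
python3 -m handwheel '[{"gripper":0,"tx":0,"ty":0,"tz":0,"rx":0,"ry":0,"rz":10},{"gripper":0,"tx":0,"ty":0,"tz":0,"rx":0,"ry":0,"rz":10},{"gripper":0,"tx":0,"ty":0,"tz":0,"rx":0,"ry":0,"rz":10},{"gripper":0,"tx":0,"ty":0,"tz":0,"rx":0,"ry":0,"rz":10},{"gripper":0,"tx":0,"ty":0,"tz":0,"rx":0,"ry":0,"rz":10},{"gripper":0,"tx":0,"ty":0,"tz":0,"rx":0,"ry":0,"rz":7}]'
python3 look.py w2.png
```

```text
t: 2.7
ee_pos: [403.4, 209.1, 405.1]
orientation: [0.36, 3.12, 0.001]
ft_force: [1.8, 0.6, -1.9]
width: 87.7
t: 3.7
ee_pos: [500.2, 61.6, 404.8]
orientation: [1.653, 2.671, 0.0]
ft_force: [-0.6, 0.0, 0.1]
width: 88.0
t: 4.45
ee_pos: [500.2, 61.7, 404.8]
orientation: [2.726, 1.561, 0.0]
ft_force: [0.3, 0.7, -0.4]
width: 88.1
4.45 [500.2  61.7 404.8] [ 0.1   0.25  1.89 -0.    1.    0.63] yaw y -30.43 zax [ 0.  0. -1.] [ 0.3  0.7 -0.4] 88.08088901790035
knob_grip 0.92 [319.1 191.4] [501.1  64.4  95.7]
handle 0.65 [385.3 255.7] [523.8 -55.9  45.8]
index 0.98 [380.9 252.3] [520.9 -52.1  39.3]
mark 0.46 [450.5 245.7] [602.3 -87.9  49.3]
```

View pics/w2.png

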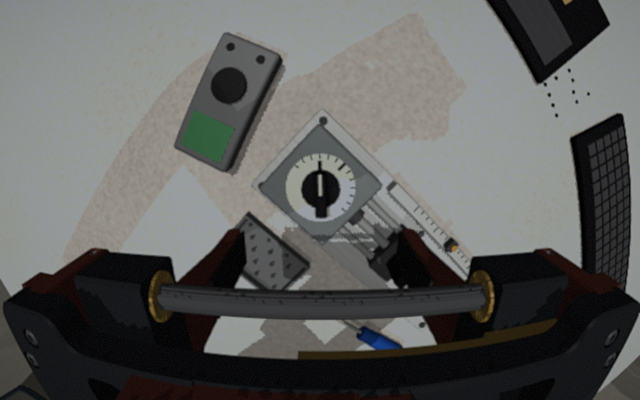

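```bash
python3 -c "
import cv2
im=cv2.imread('pics/w2.png')[105:275,240:470]
cv2.imwrite('pics/w2c.png',cv2.resize(im,None,fx=3.4,fy=3.4,interpolation=2))"
```

```text
(no output)
```

View pics/w2c.png

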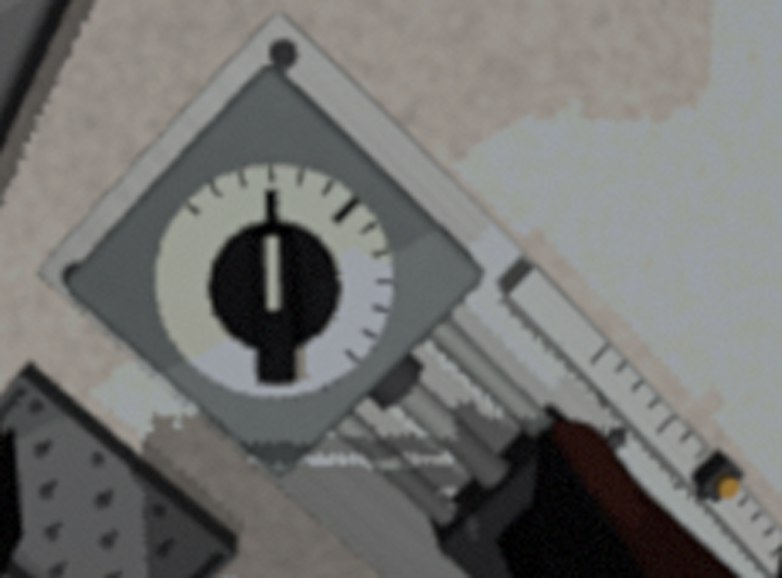

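```bash
python3 - <<'E'
from h import *
o=ctrl.get_obs(); p=viewer.get_image("wrist")
P=lambda x,y:np.array([240+x/3.4-.35,105+y/3.4-.35])
ang=lambda a,b:np.degrees(np.arctan2(b[1]-a[1],b[0]-a[0]))
w=lambda x,y,z:at_z(p,o,P(x,y),z)
a,b=w(274,310,96),w(272,238,96);print("line",a,b,ang(a,b))
n=w(271,192,68);print("nose",n)
L,Rr,U,D=w(155,282,58),w(393,282,58),w(274,162,58),w(274,398,58);print(np.linalg.norm(L-Rr),np.linalg.norm(U-D));c=(L+Rr+U+D)/4;print("centre",c)
z0,z1=w(355,199,58),w(337,220,58);print("zero",ang(z1,z0),"from c",ang(c,z0), "nose from c",ang(c,n))
e=w(277,383,80);print('bar rear',e)
h=[w(270,66,56),w(68,272,56),w(483,268,56)];print(h,ang(h[0],h[2]),ang(h[1],h[0]))
E
```

```text
line [499.77327249  60.10068219  96.        ] [509.64535525  78.28307054  96.        ] 61.50036170996501
nose [513.91015156  86.4383553   68.        ]
76.02723744004982 77.22844996181564
centre [499.50573133  59.74983982  58.        ]
zero 20.209781338985806 from c 16.551219795548622 nose from c 61.643218673808725
bar rear [487.0723021   36.36267069  80.        ]
[array([532.64689594, 119.53982807,  56.        ]), array([443.40591523,  95.85746375,  56.        ]), array([560.2441721 ,  29.85942204,  56.        ])] -72.8953421003948 14.862324695753584
```

The pointer stands at about 61.6° world and zero at about 16.3°, so the tare is about 45°. The knob axis is at (499.6, 60.0). Going down to it now.

```bash
python3 -m handwheel '[{"gripper":0.5,"tx":0,"ty":0,"tz":0,"rx":0,"ry":0,"rz":-2},{"gripper":0.5,"tx":-0.002,"ty":0,"tz":0.05,"rx":0,"ry":0,"rz":0},{"gripper":0.5,"tx":0,"ty":0,"tz":0.05,"rx":0,"ry":0,"rz":0},{"gripper":0.5,"tx":0,"ty":0,"tz":0.03,"rx":0,"ry":0,"rz":0},{"gripper":0.5,"tx":0,"ty":0,"tz":0.015,"rx":0,"ry":0,"rz":0},{"gripper":0.5,"tx":0,"ty":0,"tz":0.009,"rx":0,"ry":0,"rz":0},{"gripper":0.5,"tx":0,"ty":0,"tz":0,"rx":0,"ry":0,"rz":0}]'
python3 look.py w3.png
```

```text
t: 5.62
ee_pos: [499.5, 59.9, 250.9]
orientation: [2.695, 1.615, 0.001]
ft_force: [0.7, 1.0, -0.1]
width: 43.9
5.625 [499.5  59.9 250.9] [ 0.1   0.49  1.99 -0.    0.66  0.59] yaw y -28.15 zax [ 0.  0. -1.] [ 0.7  1.  -0.1] 43.90426721615336
knob_grip 0.76 [318.2 245.9] [505.2  71.1  96.3]
mark 0.72 [508.3 318.8] [602.  -87.6  48.3]
mark 0.65 [174.8  89.1] [458.5 190.9  33.4]
```

View pics/w3.png

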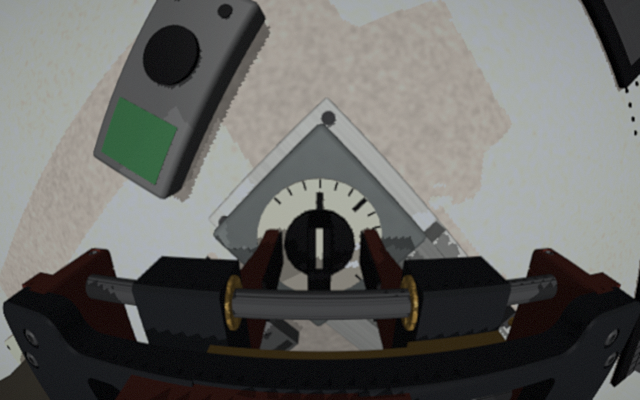

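The bar is centred between the fingers at column 319, and the nose at (320,200) lies along it. Closing.

```bash
python3 -m handwheel '[{"gripper":1,"tx":0,"ty":0,"tz":0,"rx":0,"ry":0,"rz":0},{"gripper":1,"tx":0,"ty":0,"tz":0,"rx":0,"ry":0,"rz":0},{"gripper":1,"tx":0,"ty":0,"tz":0,"rx":0,"ry":0,"rz":0},{"gripper":1,"tx":0,"ty":0,"tz":0,"rx":0,"ry":0,"rz":0},{"gripper":1,"tx":0,"ty":0,"tz":0,"rx":0,"ry":0,"rz":0},{"gripper":1,"tx":0,"ty":0,"tz":0,"rx":0,"ry":0,"rz":0}]'
python3 look.py w4.png;  python3 -c "
import cv2
im=cv2.imread('pics/w4.png')[90:320,200:450]
cv2.imwrite('pics/w4c.png',cv2.resize(im,None,fx=2.6,fy=2.6,interpolation=2))"
```

```text
t: 6.62
ee_pos: [498.8, 60.1, 250.7]
orientation: [-2.695, -1.613, 0.002]
ft_force: [-3.1, 3.3, 4.9]
width: 11.9
6.625 [498.8  60.1 250.7] [0.1  0.49 1.99 0.   0.66 0.59] yaw y -28.17 zax [-0.001  0.    -1.   ] [-3.1  3.3  4.9] 11.939070884250235
knob_grip 0.81 [321.2 238.2] [507.5  74.5  97.1]
handle 0.57 [459.5 327.9] [558.  -67.9  46.4]
index 0.59 [457.5 327.3] [556.7 -66.6  45.9]
mark 0.85 [506.7 315.7] [601.4 -86.7  44.2]
```

View pics/w4c.png

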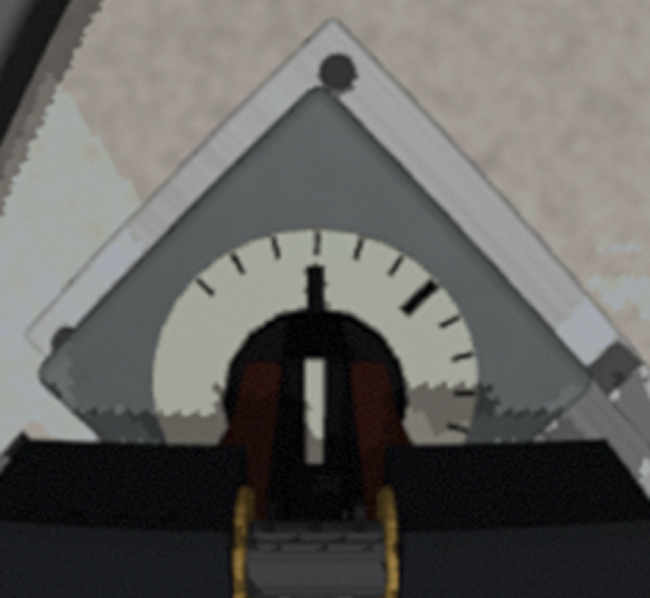

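Gripped, with the opening at 11.9 mm. The pointer tip at crop (315,270) lies just past the third line (317,242) from zero (420,297).

```bash
python3 - <<'E'
from h import *
o=ctrl.get_obs(); p=viewer.get_image("wrist")
P=lambda x,y:np.array([200+x/2.6-.3,90+y/2.6-.3])
w=lambda x,y,z:at_z(p,o,P(x,y),z)
# fit circle centre from dial rim
rim=[(158,340),(200,276),(250,243),(317,229),(380,242),(430,275),(465,325),(477,370),(153,380)]
X=np.array([w(x,y,58)[:2] for x,y in rim])
r=least_squares(lambda c:np.hypot(*(X-c[:2]).T)-c[2],[500,60,38]);print(r.x,r.fun.round(1))
c=r.x[:2]
ang=lambda c,b:np.degrees(np.arctan2(b[1]-c[1],b[0]-c[0])).round(2)
for t,k in[((205,286),75+15-0),((238,264),75),((277,247),60),((317,243),45),((358,249),30),((397,265),15),((420,297),0),((450,322),-15),((462,357),-30),((465,393),-45)]:
    a=ang(c,w(*t,58)); print(k,a,(a-k).round(2))
print("nose",ang(c,w(315.5,272,66)),"line",ang(w(314.5,462,96),w(314.5,360,96)), w(314.5,462,96))
T=toolT(o);print("toolx",np.degrees(np.arctan2(T[1,0],T[0,0])))
E
```

```text
[499.28995409  59.54832775  37.95560301] [ 0.2 -0.3 -0.1  0.2  0.1 -0.1 -0.1  0.1 -0. ]
90 106.02 16.02
75 91.15 16.15
60 75.56 15.56
45 61.11 16.11
30 46.16 16.16
15 30.73 15.73
0 15.85 15.85
-15 0.63 15.63
-30 -14.29 15.71
-45 -29.19 15.81
nose 61.61 line 61.83 [499.83206646  60.67812182  96.        ]
toolx 61.82606803807574
```

The dial lines put zero at 15.9° world. The bar and the tool are at 61.8°, so I'll turn 45.9° clockwise.

```bash
python3 -m handwheel '[{"gripper":1,"tx":0,"ty":0,"tz":0,"rx":0,"ry":0,"rz":7},{"gripper":1,"tx":0,"ty":0,"tz":0,"rx":0,"ry":0,"rz":8},{"gripper":1,"tx":0,"ty":0,"tz":0,"rx":0,"ry":0,"rz":8},{"gripper":1,"tx":0,"ty":0,"tz":0,"rx":0,"ry":0,"rz":8},{"gripper":1,"tx":0,"ty":0,"tz":0,"rx":0,"ry":0,"rz":8},{"gripper":1,"tx":0,"ty":0,"tz":0,"rx":0,"ry":0,"rz":6.9},{"gripper":1,"tx":0,"ty":0,"tz":0,"rx":0,"ry":0,"rz":0},{"gripper":1,"tx":0,"ty":0,"tz":0,"rx":0,"ry":0,"rz":0}]'
python3 look.py w5.png;  python3 -c "
import cv2
im=cv2.imread('pics/w5.png')[90:320,200:450]
cv2.imwrite('pics/w5c.png',cv2.resize(im,None,fx=2.6,fy=2.6,interpolation=2))"
```

```text
t: 7.92
ee_pos: [498.8, 60.1, 250.7]
orientation: [-3.111, -0.435, 0.002]
ft_force: [-3.8, 3.8, 4.8]
width: 12.1
7.925 [498.8  60.1 250.7] [0.1  0.49 1.99 0.   0.66 1.39] yaw y -74.08 zax [-0.001  0.    -1.   ] [-3.8  3.8  4.8] 12.08786499767475
knob_grip 0.73 [322.  239.7] [515.   63.6  96.9]
handle 0.61 [497.1 229.1] [535.4 -57.3  51.8]
index 0.79 [494.  229.7] [533.4 -59.   46.4]
mark 0.96 [551.1 149.9] [603.3 -85.5  46.8]
```

View pics/w5c.png

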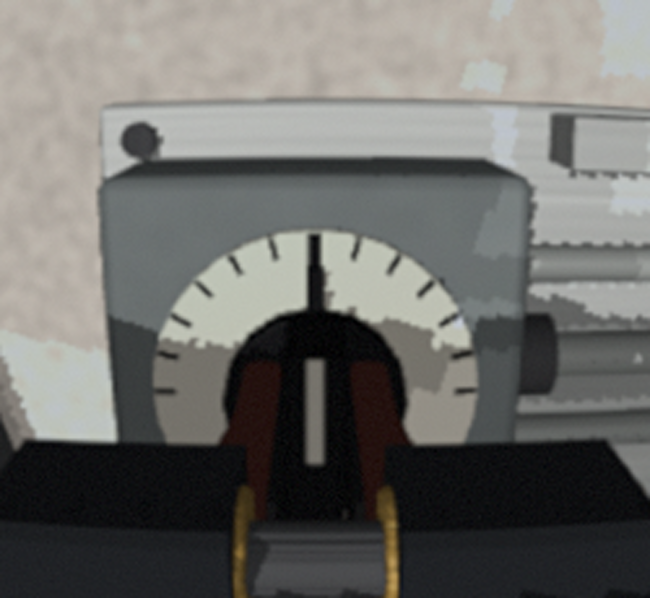

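The nose at (315,285) merges with the zero line at (315,243). Release and rise.

```bash
python3 -m handwheel '[{"gripper":0.55,"tx":0,"ty":0,"tz":0,"rx":0,"ry":0,"rz":0},{"gripper":0.55,"tx":0,"ty":0,"tz":0,"rx":0,"ry":0,"rz":0},{"gripper":0.55,"tx":0,"ty":0,"tz":0,"rx":0,"ry":0,"rz":0},{"gripper":0.55,"tx":0,"ty":0,"tz":-0.02,"rx":0,"ry":0,"rz":0},{"gripper":0.55,"tx":0,"ty":0,"tz":-0.04,"rx":0,"ry":0,"rz":0},{"gripper":0.55,"tx":0,"ty":0,"tz":-0.03,"rx":0,"ry":0,"rz":0},{"gripper":0.55,"tx":0,"ty":0,"tz":0,"rx":0,"ry":0,"rz":0}]'
python3 look.py w6.png;  python3 -c "
import cv2
im=cv2.imread('pics/w6.png')[80:280,240:560]
cv2.imwrite('pics/w6c.png',cv2.resize(im,None,fx=2.5,fy=2.5,interpolation=2))"
```

```text
t: 9.05
ee_pos: [500.0, 59.9, 342.7]
orientation: [3.111, 0.435, 0.008]
ft_force: [-0.4, -0.1, 0.9]
width: 39.5
9.05 [500.   59.9 342.7] [ 0.1   0.33  1.94 -0.    0.86  1.39] yaw y -74.07 zax [ 0.005  0.    -1.   ] [-0.4 -0.1  0.9] 39.48927859733886
knob_grip 0.58 [318.6 207.1] [506.7  62.6  96.6]
handle 0.75 [448.8 198.7] [536.4 -59.   51.1]
index 0.69 [448.8 200.1] [535.4 -58.3  53.6]
mark 0.49 [491. 145.] [600.3 -86.   49.5]
```

View pics/w6c.png

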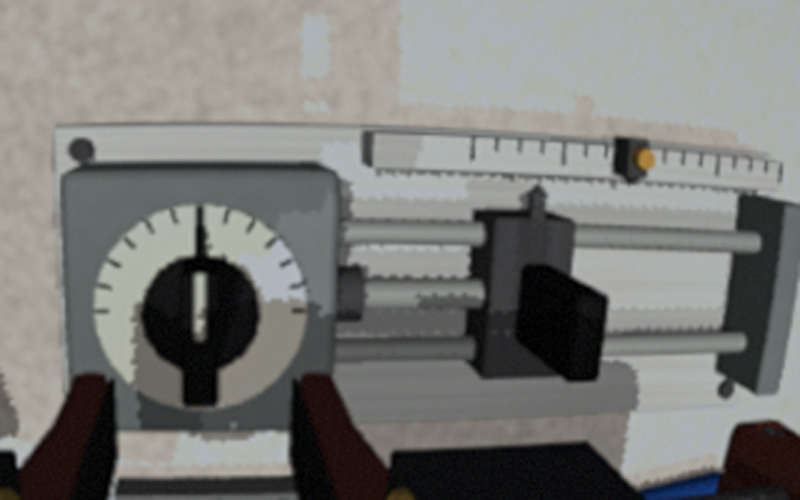

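The tare still reads zero after release: the nose and zero line are both at crop column 200. Moving over the handle.

```bash
python3 -m handwheel '[{"gripper":0.5,"tx":0,"ty":0.045,"tz":0,"rx":0,"ry":0,"rz":0},{"gripper":0.5,"tx":0,"ty":0.045,"tz":0,"rx":0,"ry":0,"rz":0},{"gripper":0.5,"tx":0,"ty":0.04,"tz":0,"rx":0,"ry":0,"rz":0},{"gripper":0.5,"tx":0,"ty":0,"tz":0,"rx":0,"ry":0,"rz":0}]'
python3 look.py w7.png;  python3 -c "
import cv2
im=cv2.imread('pics/w7.png')[80:280,180:500]
cv2.imwrite('pics/w7c.png',cv2.resize(im,None,fx=2.5,fy=2.5,interpolation=2))"
```

```text
t: 9.8
ee_pos: [535.3, -67.1, 339.6]
orientation: [-3.112, -0.43, 0.002]
ft_force: [-1.0, 0.5, 0.2]
width: 44.3
9.8 [535.3 -67.1 339.6] [-0.15  0.39  1.87 -0.    0.89  1.15] yaw y -74.25 zax [-0.001 -0.    -1.   ] [-1.   0.5  0.2] 44.265091875546794
knob_grip 0.65 [177.3 208. ] [501.6  53.2  78.8]
handle 0.71 [312.3 196.2] [548.2 -57.6  96.7]
index 0.7 [312.5 194.1] [550.2 -57.2  98.1]
mark 0.73 [364.5 138.2] [599.2 -89.5  48.6]
```

View pics/w7c.png

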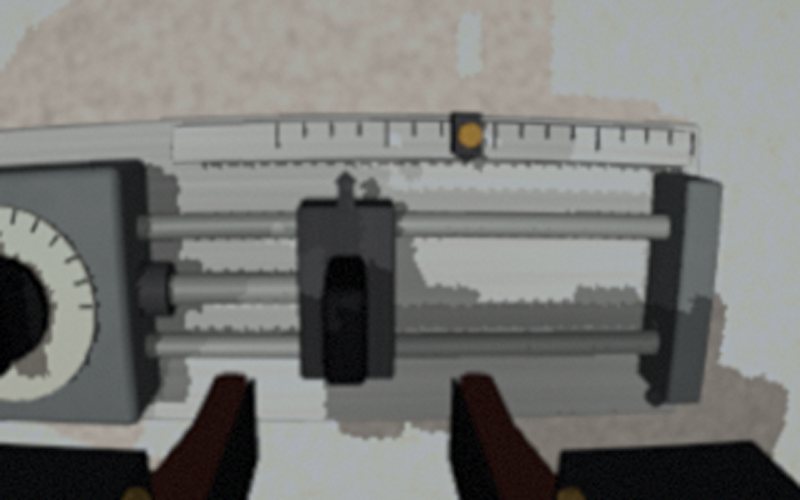

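```bash
python3 - <<'E'
from h import *
th=np.radians(15.9); yg=np.array([-np.sin(th),np.cos(th)]); c=np.array([499.5,59.8])-110*yg
s=[c[0],c[1],th];print("gauge",s)
o=ctrl.get_obs(); p=viewer.get_image("wrist")
P=lambda x,y:np.array([180+x/2.5-.3,80+y/2.5-.3])
for n,x,y,z in[("idx",346,174,44),("idxstem",346,200,44),("marktip",468,159,42),("marktip",468,159,49),("mark L",452,152,35),("mark R",485,150,35),("mtL",451,113,49),("mtR",483,113,49),("handle topL",331,260,98),("handle topR",364,260,98),("hbotL",323,382,98),("hbotR",367,382,98)]:
    w=at_z(p,o,P(x,y),z);print(n,w.round(1),w2g(s,w).round(1))
print("tcp in g",w2g(s,o["ee_pos"]))
E
python3 -c "
import cv2
im=cv2.imread('pics/w7.png')[115:165,290:400]
cv2.imwrite('pics/w7d.png',cv2.resize(im,None,fx=7,fy=7,interpolation=2))"
```

```text
gauge [np.float64(529.6355140561676), np.float64(-45.99154405041325), np.float64(0.2775073510670984)]
idx [577.1 -50.   44. ] [ 44.6 -16.9  44. ]
idxstem [568.1 -52.6  44. ] [ 35.2 -16.9  44. ]
marktip [594.7 -90.8  42. ] [ 50.3 -60.9  42. ]
marktip [594.9 -89.6  49. ] [ 50.8 -59.8  49. ]
mark L [595.2 -85.4  35. ] [ 52.3 -55.9  35. ]
mark R [599.6 -97.   35. ] [ 53.3 -68.3  35. ]
mtL [608.7 -79.1  49. ] [ 66.9 -53.5  49. ]
mtR [612.1 -89.9  49. ] [ 67.2 -64.9  49. ]
handle topL [556.7 -51.7  98. ] [ 24.4 -12.9  98. ]
handle topR [559.3 -61.   98. ] [ 24.4 -22.6  98. ]
hbotL [519.2 -59.6  98. ] [-13.8 -10.2  98. ]
hbotR [522.9 -72.6  98. ] [-13.8 -23.8  98. ]
tcp in g [-2.84506829e-01 -1.87929884e+01  3.40238225e+02]
```

View pics/w7d.png

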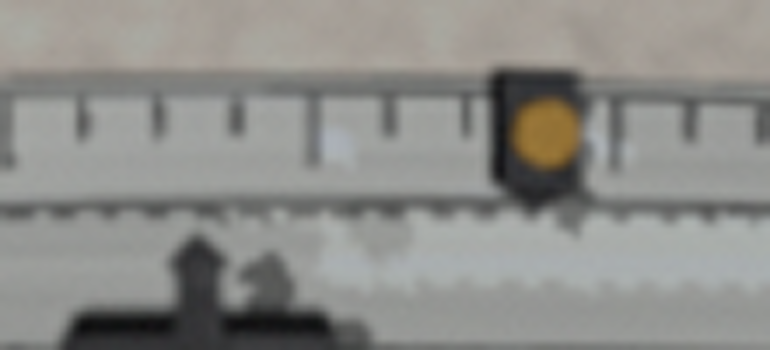

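Index tip at gauge y −17 and marker tip at about −60.5, both with the same camera bias, so the draw is about 43 mm. Now grasping the paddle.

```bash
python3 -m handwheel '[{"gripper":0.5,"tx":0,"ty":-0.001,"tz":0.04,"rx":0,"ry":0,"rz":0},{"gripper":0.5,"tx":0,"ty":0,"tz":0.035,"rx":0,"ry":0,"rz":0},{"gripper":0.5,"tx":0,"ty":0,"tz":0.02,"rx":0,"ry":0,"rz":0},{"gripper":0.5,"tx":0,"ty":0,"tz":0,"rx":0,"ry":0,"rz":0}]'
python3 -m handwheel '[{"gripper":1,"tx":0,"ty":0,"tz":0,"rx":0,"ry":0,"rz":0},{"gripper":1,"tx":0,"ty":0,"tz":0,"rx":0,"ry":0,"rz":0},{"gripper":1,"tx":0,"ty":0,"tz":0,"rx":0,"ry":0,"rz":0},{"gripper":1,"tx":0,"ty":0,"tz":0,"rx":0,"ry":0,"rz":0},{"gripper":1,"tx":0,"ty":0,"tz":0,"rx":0,"ry":0,"rz":0},{"gripper":1,"tx":0,"ty":0,"tz":0,"rx":0,"ry":0,"rz":0}]'
python3 look.py w8.png
```

```text
t: 10.6
ee_pos: [533.9, -63.3, 244.4]
orientation: [-3.11, -0.437, 0.005]
ft_force: [0.2, 0.2, -0.1]
width: 44.0
t: 11.35
ee_pos: [534.9, -64.4, 246.4]
orientation: [3.111, 0.435, 0.002]
ft_force: [-1.9, -1.4, 6.3]
width: 13.5
11.35 [534.9 -64.4 246.4] [-0.14  0.54  1.91 -0.    0.69  1.15] yaw y -74.06 zax [ 0.001 -0.    -1.   ] [-1.9 -1.4  6.3] 13.513469515623086
knob_grip 0.57 [123.3 242.2] [504.1  55.6  72. ]
handle 0.6 [313.6 227. ] [549.9 -57.   73.7]
handle 0.58 [468.4 338.9] [ 462.9 -227.3   24.3]
index 0.7 [314.6 223.9] [549.3 -57.6  66.4]
mark 0.72 [391.7 143.9] [602.7 -87.5  54.5]
```

View pics/w8.png

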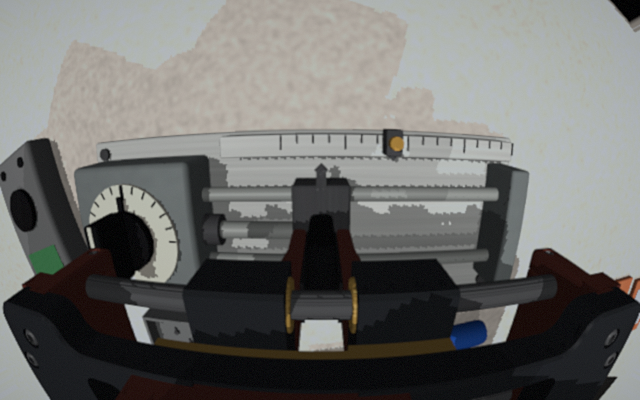

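The paddle is gripped with a 13.5 mm opening, and the index tip is at (321,168). Drawing 40 mm, then I'll check.

```bash
python3 -m handwheel '[{"gripper":1,"tx":0,"ty":0.008,"tz":0,"rx":0,"ry":0,"rz":0},{"gripper":1,"tx":0,"ty":0.008,"tz":0,"rx":0,"ry":0,"rz":0},{"gripper":1,"tx":0,"ty":0.008,"tz":0,"rx":0,"ry":0,"rz":0},{"gripper":1,"tx":0,"ty":0.008,"tz":0,"rx":0,"ry":0,"rz":0},{"gripper":1,"tx":0,"ty":0.008,"tz":0,"rx":0,"ry":0,"rz":0},{"gripper":1,"tx":0,"ty":0,"tz":0,"rx":0,"ry":0,"rz":0},{"gripper":1,"tx":0,"ty":0,"tz":0,"rx":0,"ry":0,"rz":0}]'
python3 look.py w9.png;  python3 -c "
import cv2
im=cv2.imread('pics/w9.png')[120:190,270:380]
cv2.imwrite('pics/w9c.png',cv2.resize(im,None,fx=7,fy=7,interpolation=2))"
```

```text
t: 12.48
ee_pos: [545.7, -101.7, 246.4]
orientation: [-3.11, -0.435, -0.001]
ft_force: [-1.7, 8.4, 9.1]
width: 13.7
12.475 [ 545.7 -101.7  246.4] [-0.21  0.55  1.87  0.    0.71  1.09] yaw y -74.09 zax [ 0.     0.002 -1.   ] [-1.7  8.4  9.1] 13.72734427452149
knob_grip 0.66 [ 77.1 235.2] [509.3  55.7  77.8]
knob_grip 0.4 [327.9 141.9] [604.  -89.5  55.6]
handle 0.69 [311.4 226.9] [559.1 -93.1  70.4]
index 0.59 [310.1 224.7] [558.9 -92.3  66.7]
mark 0.69 [328.  143.9] [603.  -89.9  55.7]
```

View pics/w9c.png

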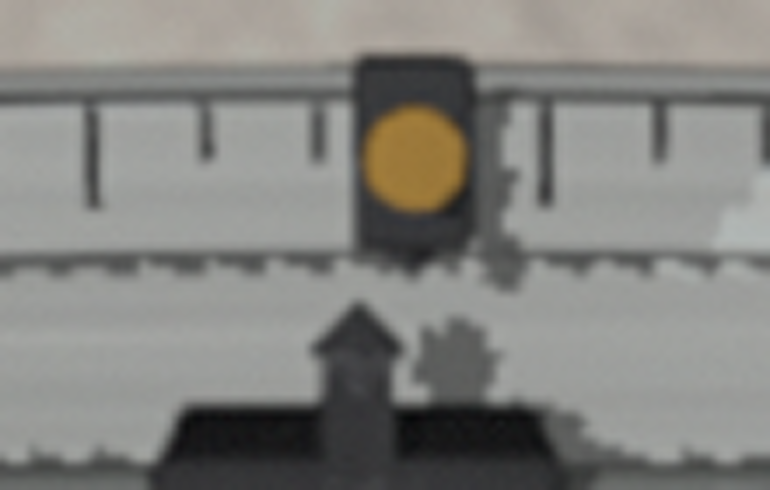

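```bash
cat > meas.py <<'E'
from h import *
import sys
s=[529.64,-45.99,np.radians(15.9)]
def m(o,p,P,L):
    for n,x,y,z in L:
        print(n,z,w2g(s,at_z(p,o,P(x,y),z)).round(2))
E
python3 - <<'E'
from meas import *
o=ctrl.get_obs(); p=viewer.get_image("wrist")
P=lambda x,y:np.array([270+x/7-.43,120+y/7-.43])
m(o,p,P,[("idx",359.5,305,44),("mtip",416,268,40),("mtip",416,268,44),("mtip",416,268,49),("topL",358,57,49),("topR",472,57,49),("faceL",357,243,49),("faceR",473,243,49),("5mm tick",92,105,35),("10mm",545,105,35)])
E
```

```text
idx 44 [ 46.1 -58.3  44. ]
mtip 40 [ 48.8  -63.19  40.  ]
mtip 44 [ 49.28 -63.08  44.  ]
mtip 49 [ 49.89 -62.96  49.  ]
topL 49 [ 67.3  -58.17  49.  ]
topR 49 [ 67.34 -67.44  49.  ]
faceL 49 [ 51.96 -58.09  49.  ]
faceR 49 [ 51.99 -67.64  49.  ]
5mm tick 35 [ 62.9  -34.65  35.  ]
10mm 35 [ 62.82 -74.63  35.  ]
```

The remaining gap is 4.7 mm.

```bash
python3 -m handwheel '[{"gripper":1,"tx":0,"ty":0.0025,"tz":0,"rx":0,"ry":0,"rz":0},{"gripper":1,"tx":0,"ty":0.0023,"tz":0,"rx":0,"ry":0,"rz":0},{"gripper":1,"tx":0,"ty":0,"tz":0,"rx":0,"ry":0,"rz":0},{"gripper":1,"tx":0,"ty":0,"tz":0,"rx":0,"ry":0,"rz":0},{"gripper":1,"tx":0,"ty":0,"tz":0,"rx":0,"ry":0,"rz":0}]'
python3 look.py w10.png; python3 -c "
from h import *
o,p=snap('side','s2.png')
im=cv2.imread('pics/w10.png')[120:190,270:380]
cv2.imwrite('pics/w10c.png',cv2.resize(im,None,fx=7,fy=7,interpolation=2))
im=cv2.imread('pics/s2.png')[200:340,270:440]
cv2.imwrite('pics/s2c.png',cv2.resize(im,None,fx=4,fy=4,interpolation=2))"
```

```text
t: 13.4
ee_pos: [547.0, -106.1, 246.4]
orientation: [-3.11, -0.435, -0.001]
ft_force: [-1.8, 9.5, 9.1]
width: 13.7
13.4 [ 547.  -106.1  246.4] [-0.21  0.56  1.87  0.    0.72  1.08] yaw y -74.08 zax [ 0.     0.002 -1.   ] [-1.8  9.5  9.1] 13.679027743151623
knob_grip 0.71 [ 69.6 237.6] [509.2  54.8  82.3]
knob_grip 0.48 [313.4 225.3] [561.2 -98.3  69.3]
handle 0.74 [312.8 226.4] [561.  -98.1  70.7]
index 0.92 [307.6 225.5] [551.9 -96.6  45.8]
mark 0.79 [319.7 143. ] [603.4 -89.8  54.6]
```

View pics/w10c.png

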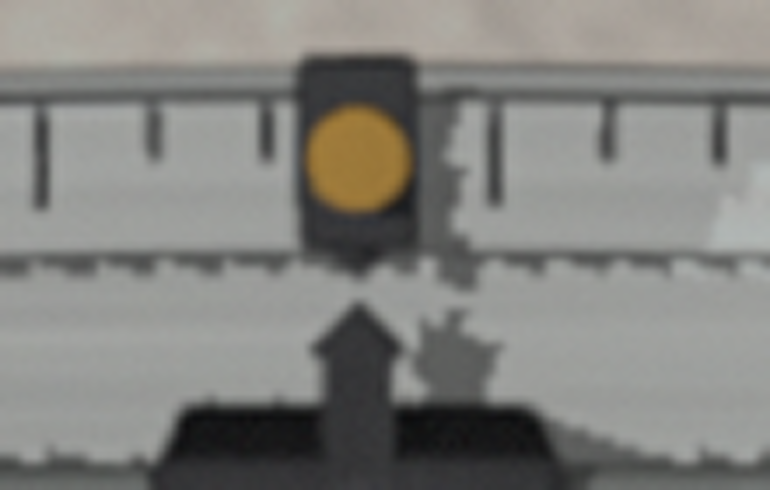

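View pics/s2c.png

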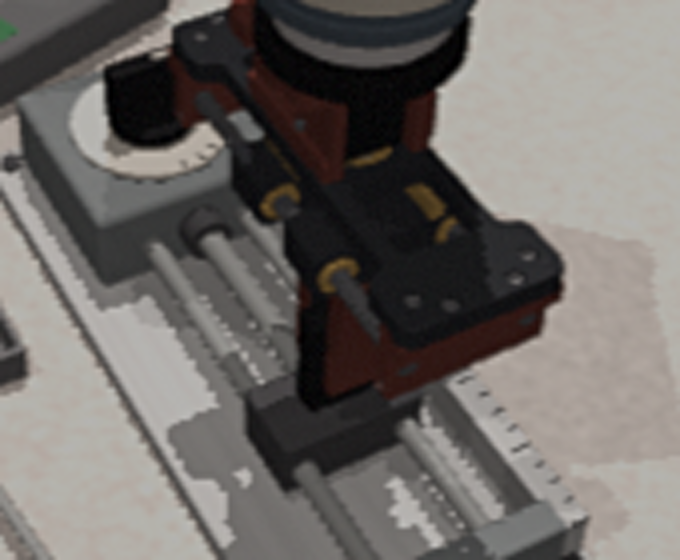

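The index tip at crop column 359 lines up with the marker tip at column 359. I'll hold for half a second, check drift and give the dial a last look.

```bash
python3 -m handwheel '[{"gripper":1,"tx":0,"ty":0,"tz":0,"rx":0,"ry":0,"rz":0},{"gripper":1,"tx":0,"ty":0,"tz":0,"rx":0,"ry":0,"rz":0},{"gripper":1,"tx":0,"ty":0,"tz":0,"rx":0,"ry":0,"rz":0},{"gripper":1,"tx":0,"ty":0,"tz":0,"rx":0,"ry":0,"rz":0}]'
python3 - <<'E'
from h import *
from meas import m
o,p=snap("wrist","w11.png")
im=cv2.imread("pics/w11.png")
a=cv2.resize(im[120:190,270:380],None,fx=7,fy=7,interpolation=2)[:250+100]
b=cv2.resize(im[150:290,20:200],None,fx=1.7,fy=1.7,interpolation=2)
out=np.zeros((350+b.shape[0],770,3),np.uint8);out[:350]=a;out[350:,:b.shape[1]]=b
cv2.imwrite("pics/w11c.png",out)
P=lambda x,y:np.array([270+x/7-.43,120+y/7-.43])
m(o,p,P,[("idx",359,305,44),("mtip",358.5,270,44),("mtip",358.5,270,49)])
E
```

```text
t: 14.2
ee_pos: [547.0, -106.1, 246.4]
orientation: [-3.11, -0.435, -0.001]
ft_force: [-1.3, 8.1, 8.7]
width: 14.0
idx 44 [ 46.11 -62.93  44.  ]
mtip 44 [ 49.11 -62.89  44.  ]
mtip 49 [ 49.73 -62.9   49.  ]
```

View pics/w11c.png

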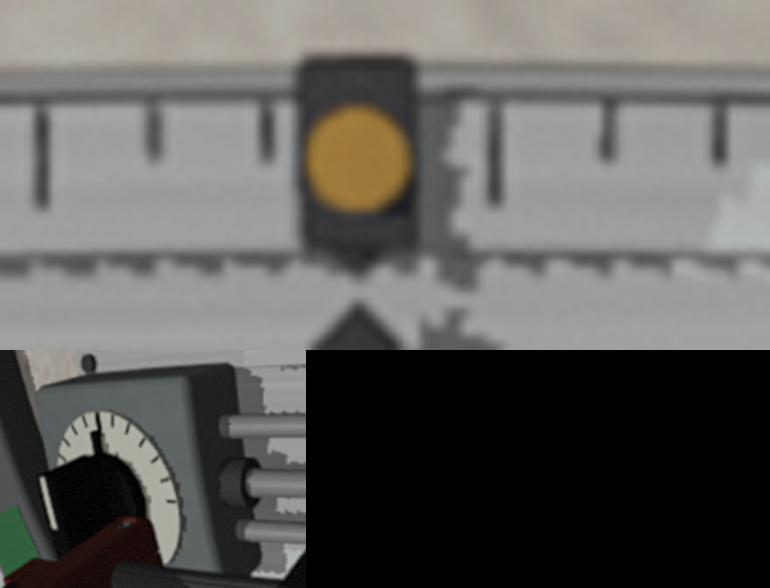

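The tips are level (359 against 358.5), there is no drift, and the pointer is on the zero line. Handing in.

```bash
python3 -c "
from workcell import ctrl
print(ctrl.close_job())"
```

```text
the job is handed in; nothing more can be done
None
```

I turned the tare knob about 46° clockwise onto zero with the handle fully home and let go of the knob. I then drew the handle out about 45 mm to the marker and handed in at about 14 s with the gripper still holding it.

- **Index against marker:** the tips agreed to about 0.1 mm in the last wrist picture. Nothing drifted over the final 0.5 s hold.
- **Grip and force:** the gripper opening was 14.0 mm on the 14 mm paddle. Wrist force was about 12 N.
- **Tare:** the pointer was on the zero line after I released the knob, and still there in the last picture.
- **Bystanders:** I never touched the meter, tray or screwdriver, but I did not measure their positions again at the end.
- **What disagreed:** absolute positions from the wrist camera were off by about 3 mm along the gauge, so I aligned the index to the marker within one picture. My first move call was refused because its rows lacked some fields; nothing moved.

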